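# Nest the cleaning pots in the free tub

### The job

Pack away the three open aluminium cleaning pots: nest them in size order in the bench tub that does not hold the brass spindle, the large pot standing in the tub, the middle pot in the large one and the small pot in the middle one, then close the small pot with the black lid, fully down. Someone has put the middle or the small pot straight into that tub, so it must come out before the large pot can go in. Leave the brass spindle where it is in its own tub and do not push the oil bottle, screwdriver or wrench about.

Things in the scene. Friction and masses are not known exactly. Their poses are not given: they have to be found in the camera images.
- tub_1: one of two identical round open steel tubs fixed to the bench: outer diameter 82, inner diameter 74, height 45 mm; its floor is level with the bench top. Origin at the centre of its floor, z up. At the start one tub holds the brass spindle, the other holds the middle or the small pot
- tub_2: the other, identical tub; same origin and sizes
- large_pot: open round aluminium pot, outer diameter 64, inner diameter 58, height 70 mm, wall 3, floor 4 mm thick, outer foot edge tapered; origin at the centre of its underside, z up. Standing in a tub it stands 25 mm proud of the tub's rim
- middle_pot: open round aluminium pot, outer diameter 50, inner diameter 44, height 91 mm, wall 3, floor 4 mm; origin at the centre of its underside, z up. Standing in the large pot its underside is 4 mm above the large pot's and it stands 25 mm proud of its rim
- small_pot: open round aluminium pot, outer diameter 36, inner diameter 30, height 112 mm, wall 3, floor 4 mm; origin at the centre of its underside, z up. Standing in the middle pot its underside is 4 mm above the middle pot's and it stands 25 mm proud of its rim
- lid: black round lid, 40 mm high: from below a plug of diameter 22 and height 10 mm, a disc of diameter 54 and thickness 5 mm, and a knob of diameter 20 mm from 21 to 40 mm above the underside. Origin at the centre of the plug's underside, z up; it stands on its plug on the bench. Closed, the disc lies on the small pot's rim, the origin 102 mm above the small pot's origin
- spindle: brass spindle being cleaned, diameter 40, height 92 mm, standing in one of the tubs; origin at the centre of its underside. To be left alone
- oil_bottle: white oil bottle with a blue cap, diameter 36, height 85 mm, standing on the bench; origin at the centre of its underside. To be left alone
- screwdriver: screwdriver with a red handle, 150 mm long, lying along its x axis, on the bench; origin under its middle. To be left alone
- wrench: steel wrench, 130 mm long, lying along its x axis on the bench; origin under its middle. To be left alone
Things that resemble listed ones, but are neither listed nor needed, are in the scene too. Leave any green look-alike of the small_pot alone.

How it is judged:
By the outcome, as a careful person would: the job done as asked, in the order asked, and still so for the second after the job is handed in, with the robot touching nothing.
It also fails if it takes over 72 s, if anything falls off the work surface, if the arm or the gripper's body presses on something with over 40 N, if the wrist force passes 120 N, or if a joint passes its speed limit or range.

### The arm

A 6-joint arm with a two-finger parallel gripper is mounted at the origin on the work surface. World frame = base frame: x ahead of the robot, y to its left, z up, the work surface at z = 0. Lengths are in m, angles in rad, forces in N, time in s.
With the tool pointing down it reaches from about 0.275 to 0.825 m from the base axis. Payload 5.2 kg.
Tool frame: the origin (TCP) lies midway between the tips of the shut fingers; the grasp point (between the pads) lies arm.grip_depth behind it (arm.grip_depth is the distance from the TCP to the grasp point, in m); z points along the fingers, y is the line along which they close (so a half turn about z gives the same grasp; the last joint's range is limited). The gripper opens to 93 mm and grips with 3 to 60 N. Pads are 15 mm wide; open, the fingers measure 128 mm over their backs; the gripper's body (75 mm by 188 mm) begins 65 mm behind the grasp point.
Start: joints at [1.005, 0.259, 1.535, -0, 1.348, -0.203], TCP at [0.195, 0.514, 0.219] pointing down, gripper open.
Joint ranges: [-3.14, 3.14], [-0.91, 2.08], [0.19, 2.58], [-1.22, 4.36], [0.22, 2.71], [-3.12, 3.12]. Speed limits (rad/s): [2.57, 2.57, 3.14, 3.14, 3.14, 3.14].

### API

Orientations are given as a 3x3 rotation matrix whose columns are the frame's x, y, z axes.
In Python, from workcell import arm gives the robot as it stands. The module is installed in compiled form; this text tells all that it offers.
- The arm moves only by the tool move_arm, never from a script. Its argument "moves" is a list of rows, each an object of numbers: "grip": the finger opening in mm, from 0 to 93; "dx", "dy", "dz": the shift along the tool's x, y, z in mm; "spin": the turn about the tool's z in rad. A call has 1 to 10 rows; each row shifts and turns the commanded pose from where the row before left it, along the tool's axes as they then stand; what a row does not reach is not made up. A row lasts 1/10 s, in which the tool goes at most 50 mm and 8.59 degrees, less where a joint would pass 70% of its speed; a pose out of reach is approached as far as the arm can. A call with a gripper value outside its range is refused whole. The fingers move at their own pace and stop on an object; the grip force is fixed at half the most. Time passes only in rows, so rows that do not move let the fingers close. It gives the time, the measured TCP pose, the force, the opening and the grip force at its end, in the units of the state.
- arm.get_obs(): the state, without advancing time (a new reading comes with each control period).
- arm.read_camera(name): name is "scene" or "top"; returns (picture, depth): 384x512x3 uint8, red, green, blue; 384x512 float32, m along the optical axis (not along the pixel's ray), 0 where there is no reading.
- arm.camera_params(name): a dict with "vertical_fov" (degrees; the focal length in pixels is half the picture's height over the tangent of half this angle, whatever the lens; pixels are square), "cx", "cy" (the principal point, pixels), "eye" and "attitude" of the camera in the world. Camera axes: x right, y down, z forward; pixel columns grow to the right and rows downward; lengths in m; the calibration is good to about 2 mm. A picture is of the moment at which its call begins. camera_params takes no time and is no camera call.
- arm.sign_off(): hands the job in; it is judged then, once.
The state is a dict: "time": time; "qpos": joint angles; "joint_vel": joint speeds; "tau": joint torques, N m; "tool_pos": TCP position; "eef_rot": TCP orientation; "ft_force": force on the tool from outside, world axes, zero at the start; "ft_torque": the same for the moment, N m; "grip_width": finger opening in m; "grip_force": force on a finger pad.
Only numpy, scipy, OpenCV 4.12 (cv2) and the standard library are available. Lean on these libraries where they do the work, as an engineer would, in place of code of your own. Each camera call takes 0.05 s, during which the arm holds its last target. There are 200 camera calls.

## Working session

There is one attempt and no reset: what is moved stays moved. The work goes in short steps, Python scripts to look and compute and a tool call to move; the robot and the scene stay as the last step left them, time stands still between calls to the robot, and variables do not carry over. Pictures are saved under pics/ and viewed, at most 10 in all, crops included, and the job is handed in when it is done.

Besides the shell and the picture viewer there is one more tool, called as a command line: name --argument value ..., lists and objects as JSON in quotes. move_arm: Moves the arm, as the interface text tells. Its arguments: {"type":"object","properties":{"moves":{"type":"array","items":{"type":"object","properties":{"grip":{"type":"number"},"dx":{"type":"number"},"dy":{"type":"number"},"dz":{"type":"number"},"spin":{"type":"number"}}}}},"required":["moves"]}

```bash
mkdir -p pics
cat > h.py <<'E'
from workcell import arm
import numpy as np, cv2
def cam(n):
    p=arm.camera_params(n); im,d=arm.read_camera(n)
    return p,im,d
def pts(p,d):
    h,w=d.shape; f=h/2/np.tan(np.radians(p["vertical_fov"])/2)
    u,v=np.meshgrid(np.arange(w),np.arange(h))
    c=np.stack([(u-p["cx"])/f*d,(v-p["cy"])/f*d,d],-1)
    return c@np.array(p["attitude"]).T+np.array(p["eye"])
E
python3 - <<'E'
from h import *
for n in("top","scene"):
    p,im,d=cam(n); print(n,p); np.savez(n+'.npz',im=im,P=pts(p,d),d=d)
    cv2.imwrite(f'pics/{n}0.png',cv2.resize(im[...,::-1],(800,600),interpolation=cv2.INTER_CUBIC))
o=arm.get_obs();print(arm.grip_depth,o)
E
```

```text
top {'vertical_fov': 46.14705905849103, 'cx': 258.5121262110931, 'cy': 188.102402688637, 'eye': array([0.43703537, 0.00524087, 1.16323394]), 'attitude': array([[ 0.00257779, -0.99424958,  0.10705667],
       [-0.99999006, -0.00295249, -0.00334174],
       [ 0.00363861, -0.10704699, -0.9942473 ]])}
scene {'vertical_fov': 52.16720738603775, 'cx': 255.79965523717223, 'cy': 192.96054955289458, 'eye': array([1.20548244, 0.21504221, 0.57926799]), 'attitude': array([[-0.29435439,  0.58557201, -0.75528863],
       [ 0.95544198,  0.1620756 , -0.24670251],
       [-0.02204823, -0.79425243, -0.60718774]])}
0.0188 {'time': 0.1, 'qpos': array([ 1.00521867e+00,  2.59306527e-01,  1.53593875e+00, -1.14717520e-05,
        1.34798261e+00, -2.02791478e-01]), 'joint_vel': array([-0.00066197, -0.00022047, -0.00508894,  0.00038865, -0.00177962,
       -0.00106253]), 'tau': array([ 3.75002986e-03, -4.38206649e+01, -2.84642601e+01,  7.19772675e-02,
        3.61321075e-02, -2.94196684e-05]), 'tool_pos': array([0.19490436, 0.51380431, 0.21789524]), 'eef_rot': array([[-9.34912459e-01,  3.54877362e-01, -8.66877534e-04],
       [ 3.54878278e-01,  9.34911485e-01, -1.38658297e-03],
       [ 3.18386856e-04, -1.60396970e-03, -9.99998663e-01]]), 'ft_force': array([ 0.12146396, -0.09380852,  0.52741336]), 'ft_torque': array([-0.01070528, -0.03196645, -0.07270032]), 'grip_force': 0.0, 'grip_width': 0.09351138142543956}
```

View pics/top0.png

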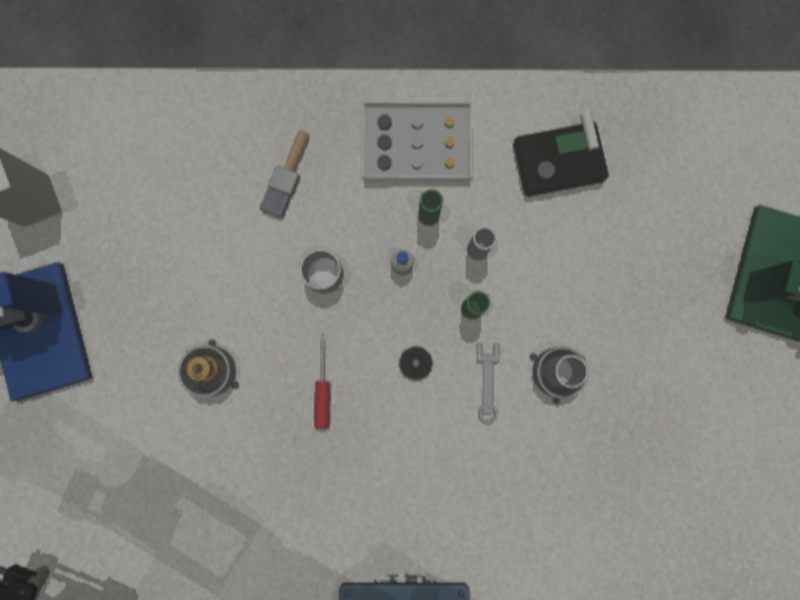

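View pics/scene0.png

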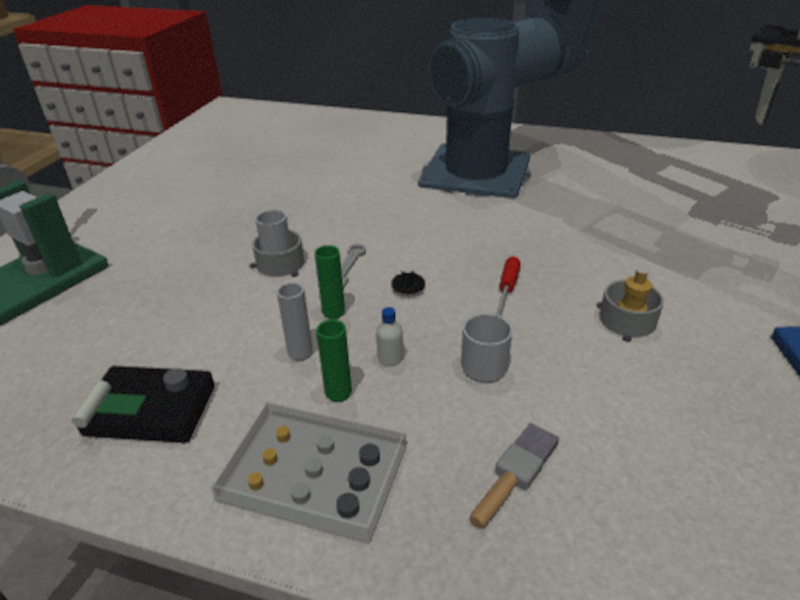

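The top view shows the spindle tub at (207,371) and the middle pot in the other tub at (565,372). The large pot is at (322,270), the small pot at (483,240), the lid at (416,363) and the bottle at (402,260). The green look-alikes are at (430,205) and (477,303), the screwdriver at (322,390) and the wrench at (488,385).

```bash
cat >> h.py <<'E'
from scipy.optimize import least_squares
def fit(Q,ro,ri,z,xy,tol=.005,reach=1.4):
    """annulus fit to rim points at height z"""
    m=(abs(Q[:,2]-z)<tol)&(np.hypot(Q[:,0]-xy[0],Q[:,1]-xy[1])<ro*reach+.008)
    q=Q[m]
    def r(c):
        e=np.hypot(q[:,0]-c[0],q[:,1]-c[1]); return np.maximum(e-ro,0)+np.maximum(ri-e,0)
    if len(q)<6: return None,len(q),None
    s=least_squares(r,xy,loss='soft_l1',f_scale=.001)
    return s.x.round(4),len(q),np.median(q[:,2]).round(4)
E
python3 - <<'E'
from h import *
D={n:np.load(n+'.npz') for n in("top","scene")}
T=D['top']['P']
S={'tubA':((560,372),.041,.037,.045),'tubS':((207,371),.041,.037,.045),'mid':((570,371),.025,.022,.091),'large':((322,268),.032,.029,.07),
'small':((484,239),.018,.015,.112),'lid':((416,362),.027,0,.015),'knob':((416,362),.010,0,.040),'bottle':((402,258),.018,0,.06),'cap':((402,258),.01,0,.085),'green1':((431,200),.018,.015,.112),'green2':((478,302),.018,.015,.112),
'spindle':((203,367),.02,0,.06)}
p=arm.camera_params('top');f=192/np.tan(np.radians(p['vertical_fov'])/2)
for k,(px,ro,ri,z) in S.items():
    r=np.array(p['attitude'])@np.array([(px[0]*.64-p['cx'])/f,(px[1]*.64-p['cy'])/f,1])
    xy=(p['eye']+r*(z-p['eye'][2])/r[2])[:2]
    print(k,xy.round(4),[fit(D[n]['P'].reshape(-1,3),ro,ri,z,xy) for n in D])
for px in((322,335),(322,430),(488,345),(488,420)):
    print(px,T[int(px[1]*.64),int(px[0]*.64)].round(3))
E
```

```text
tubA [ 0.4341 -0.2454] [(array([ 0.4332, -0.2488]), 195, np.float64(0.0441)), (array([ 0.4315, -0.2529]), 188, np.float64(0.0444))]
tubS [0.4343 0.3117] [(array([0.4339, 0.3182]), 194, np.float64(0.0445)), (array([0.4338, 0.3158]), 249, np.float64(0.0441))]
mid [ 0.4358 -0.2502] [(array([ 0.4352, -0.2515]), 95, np.float64(0.0906)), (array([ 0.437 , -0.2533]), 100, np.float64(0.0898))]
large [0.5952 0.13  ] [(array([0.5932, 0.134 ]), 106, np.float64(0.0695)), (array([0.5953, 0.1322]), 203, np.float64(0.069))]
small [ 0.6342 -0.1194] [(array([ 0.6357, -0.1191]), 58, np.float64(0.1114)), (array([ 0.6372, -0.1211]), 103, np.float64(0.1106))]
lid [ 0.4496 -0.0185] [(array([ 0.4479, -0.0179]), 323, np.float64(0.015)), (array([ 0.4496, -0.0186]), 200, np.float64(0.0152))]
knob [ 0.4493 -0.018 ] [(None, 0, None), (array([ 0.4513, -0.0187]), 12, np.float64(0.0381))]
bottle [0.613  0.0047] [(array([0.6088, 0.0042]), 69, np.float64(0.0589)), (array([0.613 , 0.0047]), 87, np.float64(0.0592))]
cap [0.6091 0.0047] [(array([0.6101, 0.0057]), 43, np.float64(0.0849)), (array([0.6121, 0.0041]), 52, np.float64(0.0846))]
green1 [ 0.6942 -0.0392] [(array([ 0.6936, -0.039 ]), 61, np.float64(0.1112)), (array([ 0.6953, -0.0402]), 122, np.float64(0.1108))]
green2 [ 0.5384 -0.1094] [(array([ 0.5374, -0.1087]), 59, np.float64(0.1114)), (array([ 0.5393, -0.1108]), 90, np.float64(0.1106))]
spindle [0.4405 0.314 ] [(array([0.4405, 0.314 ]), 11, np.float64(0.0625)), (array([0.441 , 0.3158]), 54, np.float64(0.0613))]
(322, 335) [0.437 0.005 1.163]
(322, 430) [ 0.34   0.134 -0.002]
(488, 345) [ 0.48  -0.137  0.001]
(488, 420) [ 0.358 -0.136 -0.001]
```

move_arm --moves '[{"grip": 80, "spin": -0.121}, {"grip": 80, "spin": -0.121}, {"grip": 80, "spin": -0.121}, {"dx": -14, "dy": -45}, {"dx": -14, "dy": -45}, {"dx": -14, "dy": -45}, {"dx": -14, "dy": -45}, {"dx": -14, "dy": -45}, {"dx": -14, "dy": -45}, {"dx": -14, "dy": -45}]'

```text
$.moves[0]: bad value
```

move_arm --moves '[{"dx": -14, "dy": -45}, {"dx": -14, "dy": -45}, {"dx": -14, "dy": -45}, {"dx": -14, "dy": -45}, {"dx": -14, "dy": -45}, {"dx": -14, "dy": -45}, {"dx": -14, "dy": -45}, {"dx": -14, "dy": -45}, {"dx": -14, "dy": -45}, {"dx": -14, "dy": -45}]'

```text
$.moves[0]: bad value
```

move_arm --moves '[{"dx": 0, "dy": 0, "dz": 0, "grip": 80, "spin": -0.121}, {"dx": 0, "dy": 0, "dz": 0, "grip": 80, "spin": -0.121}, {"dx": 0, "dy": 0, "dz": 0, "grip": 80, "spin": -0.121}, {"dx": -14, "dy": -45, "dz": 0, "grip": 80, "spin": 0}, {"dx": -14, "dy": -45, "dz": 0, "grip": 80, "spin": 0}, {"dx": -14, "dy": -45, "dz": 0, "grip": 80, "spin": 0}, {"dx": -14, "dy": -45, "dz": 0, "grip": 80, "spin": 0}]'

```text
time: 0.8
tool_pos: [0.251, 0.3325, 0.2182]
eef_rot: [[-1.0, -0.001, -0.0], [-0.001, 1.0, -0.001], [0.0, -0.001, -1.0]]
ft_force: [1.1, 0.0, 1.1]
grip_width: 0.0797
grip_force: 0.0
```

move_arm --moves '[{"dx": -14, "dy": -45, "dz": 0, "grip": 80, "spin": 0}, {"dx": -14, "dy": -45, "dz": 0, "grip": 80, "spin": 0}, {"dx": -14, "dy": -45, "dz": 0, "grip": 80, "spin": 0}, {"dx": -14, "dy": -45, "dz": 0, "grip": 80, "spin": 0}, {"dx": -14, "dy": -45, "dz": 0, "grip": 80, "spin": 0}, {"dx": -14, "dy": -45, "dz": 0, "grip": 80, "spin": 0}, {"dx": -14, "dy": -45, "dz": 0, "grip": 80, "spin": 0}, {"dx": -14, "dy": -45, "dz": 0, "grip": 80, "spin": 0}, {"dx": -14, "dy": -45, "dz": 0, "grip": 80, "spin": 0}, {"dx": -14, "dy": -45, "dz": 0, "grip": 80, "spin": 0}]'

```text
time: 1.8
tool_pos: [0.3912, -0.1177, 0.2185]
eef_rot: [[-1.0, 0.001, 0.0], [0.001, 1.0, 0.0], [-0.0, 0.0, -1.0]]
ft_force: [1.2, 0.1, 0.2]
grip_width: 0.0799
grip_force: 0.0
```

move_arm --moves '[{"dx": -15, "dy": -45, "dz": 0, "grip": 80, "spin": 0}, {"dx": -15, "dy": -45, "dz": 0, "grip": 80, "spin": 0}, {"dx": -15, "dy": -45, "dz": 0, "grip": 80, "spin": 0}, {"dx": 0, "dy": 0, "dz": 35, "grip": 80, "spin": 0}, {"dx": 0, "dy": 0, "dz": 35, "grip": 80, "spin": 0}, {"dx": 0, "dy": 0, "dz": 35, "grip": 80, "spin": 0}, {"dx": 0, "dy": 0, "dz": 0, "grip": 80, "spin": 0}]'

```text
time: 2.5
tool_pos: [0.4332, -0.2482, 0.1091]
eef_rot: [[-1.0, 0.0, -0.008], [0.0, 1.0, 0.007], [0.008, 0.007, -1.0]]
ft_force: [-0.4, 0.6, -0.8]
grip_width: 0.0802
grip_force: 0.0
```

move_arm --moves '[{"dx": 0, "dy": 0, "dz": 20, "grip": 80, "spin": 0}, {"dx": 0, "dy": 0, "dz": 20, "grip": 80, "spin": 0}, {"dx": 0, "dy": 0, "dz": 0, "grip": 80, "spin": 0}, {"dx": 0, "dy": 0, "dz": 0, "grip": 80, "spin": 0}]'

```text
time: 2.9
tool_pos: [0.4369, -0.2511, 0.075]
eef_rot: [[-1.0, -0.0, 0.001], [-0.0, 1.0, -0.001], [-0.001, -0.001, -1.0]]
ft_force: [0.4, 0.1, -0.3]
grip_width: 0.0799
grip_force: 0.0
```

Close and lift.

move_arm --moves '[{"dx": 0, "dy": -1, "dz": 2, "grip": 80, "spin": 0}, {"dx": 0, "dy": 0, "dz": 0, "grip": 40, "spin": 0}, {"dx": 0, "dy": 0, "dz": 0, "grip": 40, "spin": 0}, {"dx": 0, "dy": 0, "dz": 0, "grip": 40, "spin": 0}, {"dx": 0, "dy": 0, "dz": 0, "grip": 40, "spin": 0}, {"dx": 0, "dy": 0, "dz": 0, "grip": 40, "spin": 0}]'

```text
time: 3.5
tool_pos: [0.4364, -0.2519, 0.0718]
eef_rot: [[-1.0, -0.0, 0.0], [-0.0, 1.0, -0.0], [-0.0, -0.0, -1.0]]
ft_force: [-0.5, -0.8, 1.4]
grip_width: 0.0497
grip_force: 30.0
```

move_arm --moves '[{"dx": 0, "dy": 0, "dz": -20, "grip": 40, "spin": 0}, {"dx": 0, "dy": 0, "dz": -25, "grip": 40, "spin": 0}, {"dx": 0, "dy": 0, "dz": -20, "grip": 40, "spin": 0}, {"dx": 25, "dy": -31, "dz": 0, "grip": 40, "spin": 0}, {"dx": 25, "dy": -31, "dz": 0, "grip": 40, "spin": 0}, {"dx": 25, "dy": -31, "dz": 0, "grip": 40, "spin": 0}, {"dx": 0, "dy": 0, "dz": 20, "grip": 40, "spin": 0}, {"dx": 0, "dy": 0, "dz": 20, "grip": 40, "spin": 0}, {"dx": 0, "dy": 0, "dz": 15, "grip": 40, "spin": 0}, {"dx": 0, "dy": 0, "dz": 5, "grip": 40, "spin": 0}]'

```text
time: 4.5
tool_pos: [0.3603, -0.3436, 0.0749]
eef_rot: [[-1.0, 0.0, -0.002], [0.0, 1.0, 0.003], [0.002, 0.003, -1.0]]
ft_force: [-0.9, 0.4, -0.9]
grip_width: 0.0497
grip_force: 30.0
```

move_arm --moves '[{"dx": 0, "dy": 0, "dz": 0, "grip": 40, "spin": 0}, {"dx": 0, "dy": 0, "dz": 3, "grip": 40, "spin": 0}, {"dx": 0, "dy": 0, "dz": 0, "grip": 40, "spin": 0}, {"dx": 0, "dy": 0, "dz": 0, "grip": 40, "spin": 0}]'

```text
time: 4.9
tool_pos: [0.3617, -0.345, 0.0742]
eef_rot: [[-1.0, -0.001, 0.001], [-0.001, 1.0, -0.001], [-0.001, -0.001, -1.0]]
ft_force: [0.7, 0.7, -1.1]
grip_width: 0.0498
grip_force: 30.0
```

move_arm --moves '[{"dx": 0, "dy": 0, "dz": 2, "grip": 40, "spin": 0}, {"dx": 0, "dy": 0, "dz": 0, "grip": 40, "spin": 0}, {"dx": 0, "dy": 0, "dz": 0, "grip": 75, "spin": 0}, {"dx": 0, "dy": 0, "dz": 0, "grip": 75, "spin": 0}, {"dx": 0, "dy": 0, "dz": 0, "grip": 75, "spin": 0}, {"dx": 0, "dy": 0, "dz": -30, "grip": 80, "spin": 0}, {"dx": 0, "dy": 0, "dz": -40, "grip": 90, "spin": 0}, {"dx": 0, "dy": 0, "dz": 0, "grip": 90, "spin": 0}]'

```text
time: 5.7
tool_pos: [0.3634, -0.3476, 0.1465]
eef_rot: [[-1.0, -0.0, 0.005], [-0.0, 1.0, -0.008], [-0.005, -0.008, -1.0]]
ft_force: [1.1, 0.2, -0.3]
grip_width: 0.089
grip_force: 0.0
```

```bash
cat > m.py <<'E'
from h import *
import sys
C=[np.load(n+'.npz')['P'].reshape(-1,3) for n in()]
Ps=[]
for n in("top","scene"):
    p,im,d=cam(n); Ps.append(pts(p,d).reshape(-1,3)); cv2.imwrite(f'pics/{n}_{sys.argv[1]}.png',cv2.resize(im[...,::-1],(800,600)))
for a in sys.argv[2:]:
    ro,ri,z,x,y=map(float,a.split(','))
    print(a,[fit(Q,ro,ri,z,(x,y)) for Q in Ps])
E
python3 m.py 1 .041,.037,.045,.433,-.251 .025,.022,.091,.3615,-.345 .032,.029,.07,.594,.133; python3 -c "from h import *;print(arm.get_obs()['tool_pos'])"
```

```text
.041,.037,.045,.433,-.251 [(array([ 0.4337, -0.2489]), 182, np.float64(0.0443)), (array([ 0.4354, -0.2504]), 172, np.float64(0.0443))]
.025,.022,.091,.3615,-.345 [(array([ 0.3613, -0.3451]), 26, np.float64(0.0895)), (array([ 0.3622, -0.3465]), 84, np.float64(0.09))]
.032,.029,.07,.594,.133 [(array([0.5934, 0.1341]), 105, np.float64(0.0696)), (array([0.5952, 0.1324]), 195, np.float64(0.0689))]
[ 0.36173846 -0.34530798  0.14254115]
```

move_arm --moves '[{"dx": -19.4, "dy": 40, "dz": -5, "grip": 90, "spin": 0}, {"dx": -19.4, "dy": 40, "dz": -5, "grip": 90, "spin": 0}, {"dx": -19.4, "dy": 40, "dz": 0, "grip": 90, "spin": 0}, {"dx": -19.4, "dy": 40, "dz": 0, "grip": 90, "spin": 0}, {"dx": -19.4, "dy": 40, "dz": 0, "grip": 90, "spin": 0}, {"dx": -19.4, "dy": 40, "dz": 0, "grip": 90, "spin": 0}, {"dx": -19.4, "dy": 40, "dz": 0, "grip": 90, "spin": 0}, {"dx": -19.4, "dy": 40, "dz": 0, "grip": 90, "spin": 0}, {"dx": -19.4, "dy": 40, "dz": 0, "grip": 90, "spin": 0}, {"dx": -19.4, "dy": 40, "dz": 0, "grip": 90, "spin": 0}]'

```text
time: 6.8
tool_pos: [0.5547, 0.0572, 0.1499]
eef_rot: [[-1.0, -0.0, -0.003], [-0.0, 1.0, 0.0], [0.003, 0.0, -1.0]]
ft_force: [1.0, -1.3, -0.6]
grip_width: 0.0898
grip_force: 0.0
```

move_arm --moves '[{"dx": -19.4, "dy": 40, "dz": 0, "grip": 90, "spin": 0}, {"dx": -19.4, "dy": 39, "dz": 0, "grip": 90, "spin": 0}, {"dx": 0, "dy": 0, "dz": 30, "grip": 90, "spin": 0}, {"dx": 0, "dy": 0, "dz": 30, "grip": 90, "spin": 0}, {"dx": 0, "dy": 0, "dz": 0, "grip": 90, "spin": 0}, {"dx": 0, "dy": 0, "dz": 0, "grip": 90, "spin": 0}]'

```text
time: 7.4
tool_pos: [0.593, 0.1342, 0.0904]
eef_rot: [[-1.0, -0.0, -0.003], [-0.0, 1.0, -0.0], [0.003, -0.0, -1.0]]
ft_force: [-0.1, -0.3, 0.5]
grip_width: 0.0899
grip_force: 0.0
```

move_arm --moves '[{"dx": -1, "dy": -1, "dz": 20, "grip": 90, "spin": 0}, {"dx": 0, "dy": 0, "dz": 19, "grip": 90, "spin": 0}, {"dx": 0, "dy": 0, "dz": 0, "grip": 90, "spin": 0}, {"dx": 0, "dy": 0, "dz": 0, "grip": 90, "spin": 0}, {"dx": 0, "dy": 0, "dz": 0, "grip": 50, "spin": 0}, {"dx": 0, "dy": 0, "dz": 0, "grip": 50, "spin": 0}, {"dx": 0, "dy": 0, "dz": 0, "grip": 50, "spin": 0}, {"dx": 0, "dy": 0, "dz": 0, "grip": 50, "spin": 0}, {"dx": 0, "dy": 0, "dz": 0, "grip": 50, "spin": 0}]'

```text
time: 8.3
tool_pos: [0.5954, 0.1333, 0.0533]
eef_rot: [[-1.0, -0.0, 0.001], [-0.0, 1.0, -0.0], [-0.001, -0.0, -1.0]]
ft_force: [-0.6, -0.1, 3.2]
grip_width: 0.0642
grip_force: 30.0
```

move_arm --moves '[{"dx": 0, "dy": 0, "dz": -25, "grip": 50, "spin": 0}, {"dx": 0, "dy": 0, "dz": -50, "grip": 50, "spin": 0}, {"dx": 0, "dy": 0, "dz": -50, "grip": 50, "spin": 0}, {"dx": 17.8, "dy": -42.6, "dz": 0, "grip": 50, "spin": 0}, {"dx": 17.8, "dy": -42.6, "dz": 0, "grip": 50, "spin": 0}, {"dx": 17.8, "dy": -42.6, "dz": 0, "grip": 50, "spin": 0}, {"dx": 17.8, "dy": -42.6, "dz": 0, "grip": 50, "spin": 0}, {"dx": 17.8, "dy": -42.6, "dz": 0, "grip": 50, "spin": 0}, {"dx": 17.8, "dy": -42.6, "dz": 0, "grip": 50, "spin": 0}, {"dx": 17.8, "dy": -42.6, "dz": 0, "grip": 50, "spin": 0}]'

```text
time: 9.3
tool_pos: [0.4693, -0.1662, 0.1774]
eef_rot: [[-1.0, -0.0, -0.0], [-0.0, 1.0, 0.0], [0.0, 0.0, -1.0]]
ft_force: [1.2, -1.3, -0.6]
grip_width: 0.0639
grip_force: 30.0
```

move_arm --moves '[{"dx": 17.8, "dy": -42.6, "dz": 0, "grip": 50, "spin": 0}, {"dx": 17.8, "dy": -42.6, "dz": 0, "grip": 50, "spin": 0}, {"dx": 0, "dy": 0, "dz": 30, "grip": 50, "spin": 0}, {"dx": 0, "dy": 0, "dz": 30, "grip": 50, "spin": 0}, {"dx": 0, "dy": 0, "dz": 0, "grip": 50, "spin": 0}, {"dx": 0, "dy": 0, "dz": 0, "grip": 50, "spin": 0}]'

```text
time: 9.9
tool_pos: [0.4346, -0.2498, 0.1176]
eef_rot: [[-1.0, -0.0, -0.001], [-0.0, 1.0, 0.001], [0.001, 0.001, -1.0]]
ft_force: [0.6, 0.1, -1.3]
grip_width: 0.0638
grip_force: 30.0
```

```bash
python3 m.py 2 .032,.029,.135,.4345,-.25; python3 -c "from h import *;o=arm.get_obs();print(o['tool_pos'],o['ft_force'])"
```

```text
.032,.029,.135,.4345,-.25 [(None, 0, None), (array([ 0.4361, -0.2495]), 178, np.float64(0.1343))]
[ 0.43587292 -0.25047788  0.11905199] [ 0.19759032 -0.07719936 -1.30042557]
```

move_arm --moves '[{"dx": 1, "dy": 0, "dz": 15, "grip": 50, "spin": 0}, {"dx": 0, "dy": 0, "dz": 20, "grip": 50, "spin": 0}, {"dx": 0, "dy": 0, "dz": 20, "grip": 50, "spin": 0}, {"dx": 0, "dy": 0, "dz": 9, "grip": 50, "spin": 0}, {"dx": 0, "dy": 0, "dz": 0, "grip": 50, "spin": 0}, {"dx": 0, "dy": 0, "dz": 2, "grip": 50, "spin": 0}, {"dx": 0, "dy": 0, "dz": 0, "grip": 50, "spin": 0}, {"dx": 0, "dy": 0, "dz": 0, "grip": 50, "spin": 0}]'

```text
time: 10.8
tool_pos: [0.4344, -0.2505, 0.0525]
eef_rot: [[-1.0, -0.0, 0.001], [-0.0, 1.0, -0.001], [-0.001, -0.001, -1.0]]
ft_force: [0.3, 0.4, -1.7]
grip_width: 0.0637
grip_force: 30.0
```

move_arm --moves '[{"dx": 0, "dy": 0, "dz": 1.5, "grip": 50, "spin": 0}, {"dx": 0, "dy": 0, "dz": 0, "grip": 50, "spin": 0}, {"dx": 0, "dy": 0, "dz": 0, "grip": 80, "spin": 0}, {"dx": 0, "dy": 0, "dz": 0, "grip": 88, "spin": 0}, {"dx": 0, "dy": 0, "dz": 0, "grip": 88, "spin": 0}, {"dx": 0, "dy": 0, "dz": -25, "grip": 88, "spin": 0}, {"dx": 0, "dy": 0, "dz": -40, "grip": 88, "spin": 0}, {"dx": 18, "dy": -24, "dz": -10, "grip": 88, "spin": 0}, {"dx": 18, "dy": -24, "dz": -10, "grip": 88, "spin": 0}]'

```text
time: 11.7
tool_pos: [0.3983, -0.2987, 0.1365]
eef_rot: [[-1.0, -0.002, 0.001], [-0.002, 1.0, -0.002], [-0.001, -0.002, -1.0]]
ft_force: [0.3, -0.3, -0.2]
grip_width: 0.0878
grip_force: 0.0
```

move_arm --moves '[{"dx": 18, "dy": -24, "dz": 0, "grip": 85, "spin": 0}, {"dx": 18, "dy": -23, "dz": 0, "grip": 85, "spin": 0}, {"dx": 0, "dy": 0, "dz": 0, "grip": 85, "spin": 0}]'

```text
time: 12.0
tool_pos: [0.3604, -0.3478, 0.1352]
eef_rot: [[-1.0, 0.003, -0.0], [0.003, 1.0, -0.001], [0.0, -0.001, -1.0]]
ft_force: [0.5, -0.2, -0.5]
grip_width: 0.0852
grip_force: 0.0
```

```bash
python3 m.py 3 .032,.029,.07,.4345,-.25 .041,.037,.045,.4345,-.25 .025,.022,.091,.3615,-.345 ; python3 -c "from h import *;o=arm.get_obs();print(o['tool_pos'],o['ft_force'])"
```

```text
.032,.029,.07,.4345,-.25 [(array([ 0.4326, -0.249 ]), 110, np.float64(0.0695)), (array([ 0.434 , -0.2508]), 128, np.float64(0.0689))]
.041,.037,.045,.4345,-.25 [(array([ 0.4338, -0.2482]), 201, np.float64(0.0446)), (array([ 0.4338, -0.2513]), 243, np.float64(0.0448))]
.025,.022,.091,.3615,-.345 [(array([ 0.3609, -0.3446]), 26, np.float64(0.0896)), (array([ 0.3622, -0.3466]), 84, np.float64(0.0901))]
[ 0.36165601 -0.34522524  0.13491095] [-0.50592121  0.21830825 -0.25578626]
```

move_arm --moves '[{"dx": 0, "dy": 0, "dz": 30, "grip": 85, "spin": 0}, {"dx": 0, "dy": 0, "dz": 32, "grip": 80, "spin": 0}, {"dx": 0, "dy": 0, "dz": 0, "grip": 80, "spin": 0}, {"dx": 0, "dy": 0, "dz": 0, "grip": 40, "spin": 0}, {"dx": 0, "dy": 0, "dz": 0, "grip": 40, "spin": 0}, {"dx": 0, "dy": 0, "dz": 0, "grip": 40, "spin": 0}, {"dx": 0, "dy": 0, "dz": 0, "grip": 40, "spin": 0}, {"dx": 0, "dy": 0, "dz": 0, "grip": 40, "spin": 0}]'

```text
time: 12.9
tool_pos: [0.3624, -0.3458, 0.0742]
eef_rot: [[-1.0, -0.0, 0.001], [-0.0, 1.0, -0.002], [-0.001, -0.002, -1.0]]
ft_force: [-0.1, -0.2, 4.1]
grip_width: 0.0495
grip_force: 30.0
```

```bash
python3 -c "from h import *;o=arm.get_obs();print(o['tool_pos'],o['ft_force'],o['grip_width'],o['grip_force'])"
```

```text
[ 0.3624295  -0.34579491  0.07417805] [-0.11523113 -0.16015252  4.07566658] 0.049529575335849785 30.001272708177567
```

move_arm --moves '[{"dx": 0, "dy": 0, "dz": -20, "grip": 40, "spin": 0}, {"dx": 0, "dy": 0, "dz": -35, "grip": 40, "spin": 0}, {"dx": 0, "dy": 0, "dz": -35, "grip": 40, "spin": 0}, {"dx": -24, "dy": 32, "dz": 0, "grip": 40, "spin": 0}, {"dx": -24, "dy": 32, "dz": 0, "grip": 40, "spin": 0}, {"dx": -23.7, "dy": 31.7, "dz": 0, "grip": 40, "spin": 0}, {"dx": 0, "dy": 0, "dz": 10, "grip": 40, "spin": 0}, {"dx": 0, "dy": 0, "dz": 0, "grip": 40, "spin": 0}, {"dx": 0, "dy": 0, "dz": 0, "grip": 40, "spin": 0}]'

```text
time: 13.8
tool_pos: [0.4329, -0.2499, 0.1528]
eef_rot: [[-1.0, 0.0, -0.001], [0.0, 1.0, 0.0], [0.001, 0.0, -1.0]]
ft_force: [-0.1, -0.0, -0.8]
grip_width: 0.0495
grip_force: 30.0
```

```bash
python3 m.py 4 .025,.022,.170,.434,-.25; python3 -c "from h import *;o=arm.get_obs();print(o['tool_pos'],o['ft_force'])"
```

```text
.025,.022,.170,.434,-.25 [(None, 0, None), (array([ 0.4334, -0.2501]), 152, np.float64(0.169))]
[ 0.43307218 -0.25053851  0.15322796] [ 0.42512924 -0.43472881 -2.19641035]
```

move_arm --moves '[{"dx": -0.5, "dy": -0.5, "dz": 20, "grip": 40, "spin": 0}, {"dx": 0, "dy": 0, "dz": 20, "grip": 40, "spin": 0}, {"dx": 0, "dy": 0, "dz": 20, "grip": 40, "spin": 0}, {"dx": 0, "dy": 0, "dz": 12, "grip": 40, "spin": 0}, {"dx": 0, "dy": 0, "dz": 2, "grip": 40, "spin": 0}, {"dx": 0, "dy": 0, "dz": 1.5, "grip": 40, "spin": 0}, {"dx": 0, "dy": 0, "dz": 0, "grip": 40, "spin": 0}, {"dx": 0, "dy": 0, "dz": 0, "grip": 40, "spin": 0}]'

```text
time: 14.7
tool_pos: [0.4346, -0.2504, 0.0784]
eef_rot: [[-1.0, -0.0, 0.001], [-0.0, 1.0, -0.001], [-0.001, -0.001, -1.0]]
ft_force: [-0.3, 0.4, -0.7]
grip_width: 0.0492
grip_force: 30.0
```

move_arm --moves '[{"dx": 0, "dy": 0, "dz": 1, "grip": 40, "spin": 0}, {"dx": 0, "dy": 0, "dz": 0, "grip": 75, "spin": 0}, {"dx": 0, "dy": 0, "dz": 0, "grip": 75, "spin": 0}, {"dx": 0, "dy": 0, "dz": 0, "grip": 75, "spin": 0}, {"dx": 0, "dy": 0, "dz": -33, "grip": 75, "spin": 0}, {"dx": 0, "dy": 0, "dz": -50, "grip": 75, "spin": 0}, {"dx": -40.4, "dy": 26, "dz": 0, "grip": 70, "spin": 0}, {"dx": -40.4, "dy": 26, "dz": 0, "grip": 70, "spin": 0}, {"dx": -40.4, "dy": 26, "dz": 0, "grip": 70, "spin": 0}, {"dx": -40.4, "dy": 26, "dz": 0, "grip": 70, "spin": 0}]'

```text
time: 15.7
tool_pos: [0.5971, -0.1448, 0.1598]
eef_rot: [[-1.0, 0.0, 0.0], [0.0, 1.0, -0.0], [-0.0, -0.0, -1.0]]
ft_force: [-0.6, -1.2, 0.4]
grip_width: 0.0698
grip_force: 0.0
```

move_arm --moves '[{"dx": -40.4, "dy": 26, "dz": 0, "grip": 70, "spin": 0}, {"dx": 0, "dy": 0, "dz": 20, "grip": 70, "spin": 0}, {"dx": 0, "dy": 0, "dz": 0, "grip": 70, "spin": 0}, {"dx": 0, "dy": 0, "dz": 0, "grip": 70, "spin": 0}]'

```text
time: 16.1
tool_pos: [0.6352, -0.1198, 0.1389]
eef_rot: [[-1.0, -0.0, -0.002], [-0.0, 1.0, 0.001], [0.002, 0.001, -1.0]]
ft_force: [0.1, -0.3, -0.3]
grip_width: 0.0701
grip_force: 0.0
```

```bash
python3 m.py 5 .025,.022,.095,.434,-.25 .032,.029,.07,.434,-.25 .018,.015,.112,.6365,-.12; python3 -c "from h import *;o=arm.get_obs();print(o['tool_pos'],o['ft_force'])"
```

```text
.025,.022,.095,.434,-.25 [(array([ 0.4328, -0.2492]), 91, np.float64(0.0946)), (array([ 0.4341, -0.2517]), 73, np.float64(0.0935))]
.032,.029,.07,.434,-.25 [(array([ 0.4319, -0.2491]), 125, np.float64(0.0694)), (array([ 0.4307, -0.2526]), 122, np.float64(0.07))]
.018,.015,.112,.6365,-.12 [(array([ 0.6359, -0.1194]), 18, np.float64(0.1112)), (array([ 0.6376, -0.1213]), 99, np.float64(0.1108))]
[ 0.63573022 -0.12068735  0.14039043] [ 0.20738126 -0.51031241  0.48003578]
```

move_arm --moves '[{"dx": -1, "dy": 0, "dz": 22, "grip": 70, "spin": 0}, {"dx": 0, "dy": 0, "dz": 22, "grip": 70, "spin": 0}, {"dx": 0, "dy": 0, "dz": 0, "grip": 70, "spin": 0}, {"dx": 0, "dy": 0, "dz": 0, "grip": 70, "spin": 0}, {"dx": 0, "dy": 0, "dz": 0, "grip": 25, "spin": 0}, {"dx": 0, "dy": 0, "dz": 0, "grip": 25, "spin": 0}, {"dx": 0, "dy": 0, "dz": 0, "grip": 25, "spin": 0}, {"dx": 0, "dy": 0, "dz": 0, "grip": 25, "spin": 0}, {"dx": 0, "dy": 0, "dz": 0, "grip": 25, "spin": 0}]'

```text
time: 17.1
tool_pos: [0.6373, -0.1199, 0.096]
eef_rot: [[-1.0, -0.0, 0.0], [-0.0, 1.0, -0.0], [-0.0, -0.0, -1.0]]
ft_force: [-0.4, -0.0, 1.1]
grip_width: 0.0361
grip_force: 30.0
```

move_arm --moves '[{"dx": 0, "dy": 0, "dz": -25, "grip": 25, "spin": 0}, {"dx": 0, "dy": 0, "dz": -50, "grip": 25, "spin": 0}, {"dx": 0, "dy": 0, "dz": -50, "grip": 25, "spin": 0}, {"dx": 40.6, "dy": -26, "dz": 0, "grip": 25, "spin": 0}, {"dx": 40.6, "dy": -26, "dz": 0, "grip": 25, "spin": 0}, {"dx": 40.6, "dy": -26, "dz": 0, "grip": 25, "spin": 0}, {"dx": 40.6, "dy": -26, "dz": 0, "grip": 25, "spin": 0}, {"dx": 40.6, "dy": -26, "dz": 0, "grip": 25, "spin": 0}, {"dx": 0, "dy": 0, "dz": 10, "grip": 25, "spin": 0}, {"dx": 0, "dy": 0, "dz": 0, "grip": 25, "spin": 0}]'

```text
time: 18.1
tool_pos: [0.433, -0.25, 0.2098]
eef_rot: [[-1.0, 0.003, -0.001], [0.003, 1.0, 0.001], [0.001, 0.001, -1.0]]
ft_force: [0.1, 0.0, -1.2]
grip_width: 0.0359
grip_force: 30.0
```

move_arm --moves '[{"dx": 0, "dy": 0, "dz": 10, "grip": 25, "spin": 0}, {"dx": 0, "dy": 0, "dz": 0, "grip": 25, "spin": 0}, {"dx": 0, "dy": 0, "dz": 0, "grip": 25, "spin": 0}]'

```text
time: 18.4
tool_pos: [0.4348, -0.249, 0.2001]
eef_rot: [[-1.0, -0.002, -0.001], [-0.002, 1.0, 0.001], [0.001, 0.001, -1.0]]
ft_force: [-0.5, -0.5, -0.8]
grip_width: 0.0351
grip_force: 30.0
```

```bash
python3 m.py 6 .018,.015,.217,.4335,-.2504; python3 -c "from h import *;o=arm.get_obs();print(o['tool_pos'],o['ft_force'])"
```

```text
.018,.015,.217,.4335,-.2504 [(None, 0, None), (array([ 0.4365, -0.2497]), 119, np.float64(0.2156))]
[ 0.43485344 -0.24934973  0.20058093] [ 0.00329487 -1.00040288 -0.60610857]
```

move_arm --moves '[{"dx": 2, "dy": -1.2, "dz": 5, "grip": 25, "spin": 0}, {"dx": 0, "dy": 0, "dz": 10, "grip": 25, "spin": 0}, {"dx": 0, "dy": 0, "dz": 10, "grip": 25, "spin": 0}, {"dx": 0, "dy": 0, "dz": 0, "grip": 25, "spin": 0}]'

```text
time: 18.9
tool_pos: [0.4311, -0.2502, 0.1736]
eef_rot: [[-1.0, -0.0, -0.003], [-0.0, 1.0, 0.003], [0.003, 0.003, -1.0]]
ft_force: [-0.2, 0.9, -0.8]
grip_width: 0.0358
grip_force: 30.0
```

move_arm --moves '[{"dx": 0, "dy": 0, "dz": 20, "grip": 25, "spin": 0}, {"dx": 0, "dy": 0, "dz": 20, "grip": 25, "spin": 0}, {"dx": 0, "dy": 0, "dz": 20, "grip": 25, "spin": 0}, {"dx": 0, "dy": 0, "dz": 8, "grip": 25, "spin": 0}, {"dx": 0, "dy": 0, "dz": 2, "grip": 25, "spin": 0}, {"dx": 0, "dy": 0, "dz": 0, "grip": 25, "spin": 0}, {"dx": 0, "dy": 0, "dz": 0, "grip": 25, "spin": 0}]'

```text
time: 19.6
tool_pos: [0.4327, -0.2517, 0.1066]
eef_rot: [[-1.0, -0.0, 0.001], [-0.0, 1.0, -0.001], [-0.001, -0.001, -1.0]]
ft_force: [-0.5, 0.5, -1.2]
grip_width: 0.0356
grip_force: 30.0
```

move_arm --moves '[{"dx": 0, "dy": 0, "dz": 2, "grip": 25, "spin": 0}, {"dx": 0, "dy": 0, "dz": 1.5, "grip": 25, "spin": 0}, {"dx": 0, "dy": 0, "dz": 0, "grip": 25, "spin": 0}, {"dx": 0, "dy": 0, "dz": 0, "grip": 60, "spin": 0}, {"dx": 0, "dy": 0, "dz": 0, "grip": 60, "spin": 0}, {"dx": 0, "dy": 0, "dz": 0, "grip": 60, "spin": 0}, {"dx": 0, "dy": 0, "dz": -30, "grip": 60, "spin": 0}, {"dx": 0, "dy": 0, "dz": -30, "grip": 60, "spin": 0}, {"dx": -3.3, "dy": 46.5, "dz": 0, "grip": 60, "spin": 0}, {"dx": -3.3, "dy": 46.5, "dz": 0, "grip": 60, "spin": 0}]'

```text
time: 20.6
tool_pos: [0.4393, -0.1585, 0.163]
eef_rot: [[-1.0, 0.003, 0.002], [0.003, 1.0, -0.001], [-0.002, -0.001, -1.0]]
ft_force: [0.4, 0.2, -0.3]
grip_width: 0.0602
grip_force: 0.0
```

move_arm --moves '[{"dx": -3.3, "dy": 46.5, "dz": 0, "grip": 60, "spin": 0}, {"dx": -3.3, "dy": 46.5, "dz": 0, "grip": 60, "spin": 0}, {"dx": -3.3, "dy": 46.5, "dz": 0, "grip": 60, "spin": 0}, {"dx": 0, "dy": 0, "dz": 40, "grip": 60, "spin": 0}, {"dx": 0, "dy": 0, "dz": 30, "grip": 60, "spin": 0}, {"dx": 0, "dy": 0, "dz": 0, "grip": 60, "spin": 0}, {"dx": 0, "dy": 0, "dz": 0, "grip": 60, "spin": 0}]'

```text
time: 21.3
tool_pos: [0.4484, -0.0186, 0.0923]
eef_rot: [[-1.0, -0.0, -0.001], [-0.0, 1.0, 0.0], [0.001, 0.0, -1.0]]
ft_force: [0.5, 0.3, 0.5]
grip_width: 0.0601
grip_force: 0.0
```

```bash
python3 m.py 7 .018,.015,.120,.434,-.25 .025,.022,.095,.434,-.25 .027,0,.015,.449,-.018; python3 -c "from h import *;o=arm.get_obs();print(o['tool_pos'],o['ft_force'])"
```

```text
.018,.015,.120,.434,-.25 [(array([ 0.4318, -0.251 ]), 64, np.float64(0.1196)), (array([ 0.4332, -0.2528]), 76, np.float64(0.1189))]
.025,.022,.095,.434,-.25 [(array([ 0.4325, -0.2483]), 93, np.float64(0.0944)), (array([ 0.4301, -0.2533]), 110, np.float64(0.0947))]
.027,0,.015,.449,-.018 [(None, 0, None), (array([ 0.4497, -0.0193]), 197, np.float64(0.0151))]
[ 0.44977234 -0.01935212  0.09354875] [ 0.28205393 -0.36601964  0.6612921 ]
```

View pics/scene_7.png

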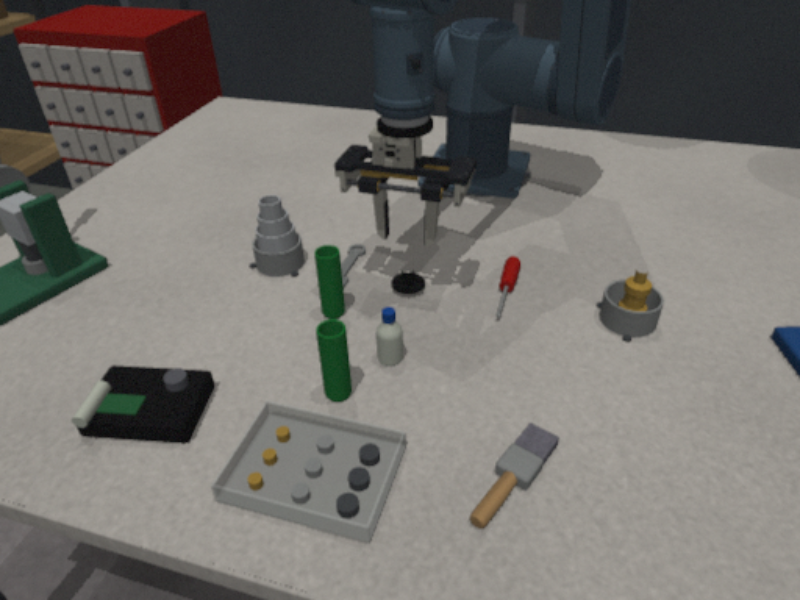

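The scene view shows the nested pots standing straight in the tub at about (280,240). The lid is at (408,283) under the gripper, and the neighbouring objects have not moved.

move_arm --moves '[{"dx": 0.5, "dy": 0.5, "dz": 30, "grip": 60, "spin": 0}, {"dx": 0, "dy": 0, "dz": 25, "grip": 60, "spin": 0}, {"dx": 0, "dy": 0, "dz": 14, "grip": 60, "spin": 0}, {"dx": 0, "dy": 0, "dz": 0, "grip": 60, "spin": 0}, {"dx": 0, "dy": 0, "dz": 0, "grip": 60, "spin": 0}, {"dx": 0, "dy": 0, "dz": 0, "grip": 10, "spin": 0}, {"dx": 0, "dy": 0, "dz": 0, "grip": 10, "spin": 0}, {"dx": 0, "dy": 0, "dz": 0, "grip": 10, "spin": 0}, {"dx": 0, "dy": 0, "dz": 0, "grip": 10, "spin": 0}, {"dx": 0, "dy": 0, "dz": 0, "grip": 10, "spin": 0}]'

```text
time: 22.4
tool_pos: [0.4482, -0.0181, 0.0233]
eef_rot: [[-1.0, -0.0, 0.0], [-0.0, 1.0, -0.0], [-0.0, -0.0, -1.0]]
ft_force: [-0.2, 0.7, -0.4]
grip_width: 0.0245
grip_force: 0.0
```

move_arm --moves '[{"dx": 0, "dy": 0, "dz": 0, "grip": 10, "spin": 0}, {"dx": 0, "dy": 0, "dz": 0, "grip": 10, "spin": 0}, {"dx": 0, "dy": 0, "dz": 0, "grip": 10, "spin": 0}]'

```text
time: 22.7
tool_pos: [0.4481, -0.0181, 0.0232]
eef_rot: [[-1.0, -0.0, 0.0], [-0.0, 1.0, 0.0], [-0.0, 0.0, -1.0]]
ft_force: [-1.0, 1.1, 2.7]
grip_width: 0.0193
grip_force: 30.0
```

move_arm --moves '[{"dx": 0, "dy": 0, "dz": -30, "grip": 10, "spin": 0}, {"dx": 0, "dy": 0, "dz": -50, "grip": 10, "spin": 0}, {"dx": 0, "dy": 0, "dz": -50, "grip": 10, "spin": 0}, {"dx": 0, "dy": 0, "dz": -15, "grip": 10, "spin": 0}, {"dx": 3.3, "dy": -45, "dz": 0, "grip": 10, "spin": 0}, {"dx": 3.3, "dy": -45, "dz": 0, "grip": 10, "spin": 0}, {"dx": 3.3, "dy": -45, "dz": 0, "grip": 10, "spin": 0}, {"dx": 3.3, "dy": -45, "dz": 0, "grip": 10, "spin": 0}, {"dx": 3, "dy": -40, "dz": 0, "grip": 10, "spin": 0}, {"dx": 0, "dy": -14, "dz": 0, "grip": 10, "spin": 0}]'

```text
time: 23.7
tool_pos: [0.4313, -0.2557, 0.1678]
eef_rot: [[-1.0, 0.003, -0.0], [0.003, 1.0, -0.001], [0.0, -0.001, -1.0]]
ft_force: [0.6, 0.4, -0.5]
grip_width: 0.0188
grip_force: 30.0
```

move_arm --moves '[{"dx": 0, "dy": 0, "dz": 10, "grip": 10, "spin": 0}, {"dx": 0, "dy": 0, "dz": 0, "grip": 10, "spin": 0}, {"dx": 0, "dy": 0, "dz": 0, "grip": 10, "spin": 0}, {"dx": 0, "dy": 0, "dz": 0, "grip": 10, "spin": 0}]'

```text
time: 24.1
tool_pos: [0.4321, -0.2505, 0.1581]
eef_rot: [[-1.0, -0.002, -0.0], [-0.002, 1.0, 0.001], [0.0, 0.001, -1.0]]
ft_force: [-0.5, 0.2, -1.9]
grip_width: 0.0192
grip_force: 30.0
```

```bash
python3 m.py 8 .027,0,.1605,.4325,-.2519
python3 - <<'E'
from h import *
o=arm.get_obs();print(o['tool_pos'],o['ft_force'])
im=cv2.imread('pics/scene_8.png')[120:300,180:380]
cv2.imwrite('pics/c8.png',cv2.resize(im,(666,600),interpolation=cv2.INTER_CUBIC))
E
```

```text
.027,0,.1605,.4325,-.2519 [(None, 0, None), (array([ 0.4325, -0.2519]), 40, np.float64(0.162))]
[ 0.43226309 -0.25109942  0.15842753] [ 0.11416166 -0.35948506 -1.20393854]
```

View pics/c8.png

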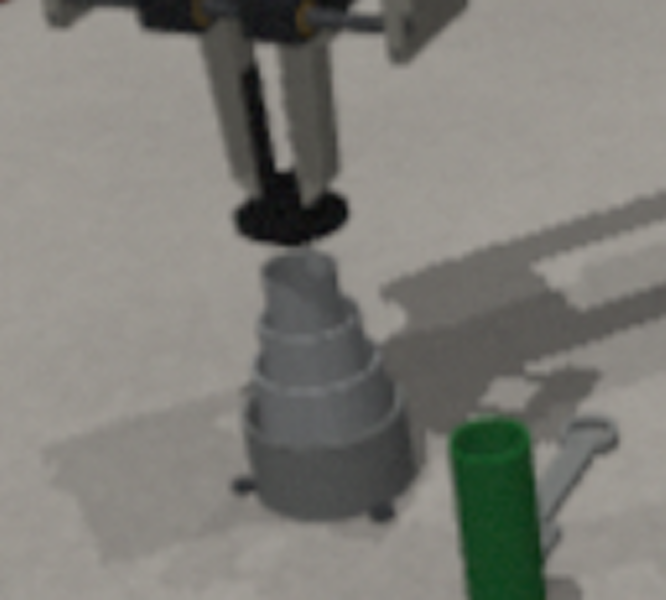

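The crop shows the lid disc centred at about (291,213), straight above the small pot's rim, which is centred at about (300,268). The pots are upright.

```bash
python3 m.py 9 .027,0,.150,.4325,-.2519 .018,.015,.120,.4325,-.2519
python3 - <<'E'
from h import *
p=arm.camera_params('scene');f=192/np.tan(np.radians(p['vertical_fov'])/2)
for (u,v),z in(((291,213),.150),((300,268),.120)):
    u=(180+u*.3)*.64;v=(120+v*.3)*.64
    r=np.array(p['attitude'])@np.array([(u-p['cx'])/f,(v-p['cy'])/f,1]);print((p['eye']+r*(z-p['eye'][2])/r[2]).round(4))
E
```

```text
.027,0,.150,.4325,-.2519 [(array([ 0.4329, -0.2498]), 60, np.float64(0.1498)), (array([ 0.4344, -0.2513]), 164, np.float64(0.1505))]
.018,.015,.120,.4325,-.2519 [(None, 0, None), (array([ 0.4331, -0.252 ]), 78, np.float64(0.119))]
[ 0.4385 -0.2469  0.15  ]
[ 0.4363 -0.2483  0.12  ]
```

move_arm --moves '[{"dx": 1, "dy": -1, "dz": 5, "grip": 10, "spin": 0}, {"dx": 0, "dy": 0, "dz": 5, "grip": 10, "spin": 0}, {"dx": 0, "dy": 0, "dz": 5, "grip": 10, "spin": 0}, {"dx": 0, "dy": 0, "dz": 4, "grip": 10, "spin": 0}, {"dx": 0, "dy": 0, "dz": 3, "grip": 10, "spin": 0}, {"dx": 0, "dy": 0, "dz": 2, "grip": 10, "spin": 0}, {"dx": 0, "dy": 0, "dz": 1, "grip": 10, "spin": 0}, {"dx": 0, "dy": 0, "dz": 1, "grip": 10, "spin": 0}, {"dx": 0, "dy": 0, "dz": 0, "grip": 10, "spin": 0}, {"dx": 0, "dy": 0, "dz": 0, "grip": 10, "spin": 0}]'

```text
time: 25.3
tool_pos: [0.4315, -0.2535, 0.1333]
eef_rot: [[-1.0, -0.0, 0.001], [-0.0, 1.0, -0.001], [-0.001, -0.001, -1.0]]
ft_force: [-0.0, 0.8, 5.4]
grip_width: 0.0191
grip_force: 30.0
```

Contact is seen (+5 N). I'll release and retreat.

move_arm --moves '[{"dx": 0, "dy": 0, "dz": 0.5, "grip": 10, "spin": 0}, {"dx": 0, "dy": 0, "dz": 0, "grip": 10, "spin": 0}, {"dx": 0, "dy": 0, "dz": 0, "grip": 50, "spin": 0}, {"dx": 0, "dy": 0, "dz": 0, "grip": 50, "spin": 0}, {"dx": 0, "dy": 0, "dz": 0, "grip": 50, "spin": 0}, {"dx": 0, "dy": 0, "dz": -20, "grip": 50, "spin": 0}, {"dx": 0, "dy": 0, "dz": -40, "grip": 50, "spin": 0}, {"dx": 0, "dy": 40, "dz": -20, "grip": 50, "spin": 0}, {"dx": 0, "dy": 50, "dz": 0, "grip": 50, "spin": 0}, {"dx": 0, "dy": 50, "dz": 0, "grip": 50, "spin": 0}]'

```text
time: 26.3
tool_pos: [0.4311, -0.1123, 0.2123]
eef_rot: [[-1.0, 0.002, 0.002], [0.002, 1.0, -0.001], [-0.002, -0.001, -1.0]]
ft_force: [0.9, 0.2, -0.7]
grip_width: 0.05
grip_force: 0.0
```

move_arm --moves '[{"dx": 0, "dy": 50, "dz": 0, "grip": 50, "spin": 0}, {"dx": 0, "dy": 50, "dz": 0, "grip": 50, "spin": 0}, {"dx": 0, "dy": 0, "dz": 0, "grip": 50, "spin": 0}, {"dx": 0, "dy": 0, "dz": 0, "grip": 50, "spin": 0}]'

```text
time: 26.7
tool_pos: [0.4308, -0.0121, 0.2117]
eef_rot: [[-1.0, -0.004, 0.0], [-0.004, 1.0, -0.001], [-0.0, -0.001, -1.0]]
ft_force: [0.1, -0.1, 0.9]
grip_width: 0.0499
grip_force: 0.0
```

```bash
python3 m.py 10 .027,0,.125,.4325,-.2519 .032,.029,.07,.434,-.25 .025,.022,.095,.434,-.25
python3 - <<'E'
from h import *
im=cv2.imread('pics/scene_10.png')[120:300,180:380]
cv2.imwrite('pics/c10.png',cv2.resize(im,(666,600),interpolation=cv2.INTER_CUBIC))
E
```

```text
.027,0,.125,.4325,-.2519 [(array([ 0.4313, -0.2513]), 395, np.float64(0.1251)), (array([ 0.4328, -0.2536]), 171, np.float64(0.1253))]
.032,.029,.07,.434,-.25 [(array([ 0.4328, -0.2511]), 95, np.float64(0.0699)), (array([ 0.4314, -0.2526]), 129, np.float64(0.0696))]
.025,.022,.095,.434,-.25 [(array([ 0.4328, -0.2489]), 35, np.float64(0.0949)), (array([ 0.4303, -0.2533]), 111, np.float64(0.0946))]
```

View pics/c10.png

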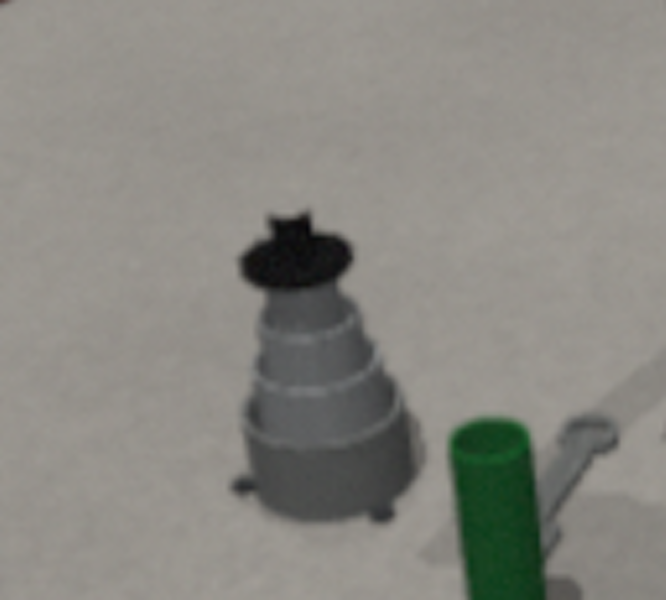

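The crop shows the lid lying flat on the small pot at (295,262). Its disc top is at z = 0.125 m, which is fully down.

```bash
python3 -c "from workcell import arm;print(arm.sign_off())"
```

```text
the job is handed in; nothing more can be done
None
```

The three pots are nested in size order in the tub without the spindle, the black lid is fully down on the small pot, and the job was handed in at about 27 s of robot time.

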